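# Move a spiral reel from the wash rail to the drying rail

### The arm

A 6-joint arm with a two-finger parallel gripper is mounted at the origin on the work surface. World frame = base frame: x ahead of the robot, y to its left, z up, the work surface at z = 0. Lengths are in m, angles in rad, forces in N, time in s.
With the tool pointing down it reaches from about 0.375 to 0.975 m from the base axis. Payload 3.8 kg.
Tool frame: the origin (TCP) lies midway between the tips of the shut fingers; the grasp point (between the pads) lies 19 mm behind it; z points along the fingers, y is the direction in which the jaws open and shut (so a half turn about z gives the same grasp; the last joint's range is limited). The gripper opens to 85 mm and grips with 20 to 120 N. Pads are 22 mm wide; open, the fingers measure 114 mm over their backs; the gripper's body (76 mm by 85 mm) begins 54 mm behind the grasp point. The pads swing forward as they close: fully open they stand 13 mm farther back than shut.
Start: joints at [-1.248, 0.264, 1.604, -0, 1.274, -0.037], TCP at [0.238, -0.632, 0.231] pointing down, gripper open.
Joint ranges: [-2.63, 2.63], [-0.94, 2.18], [0.31, 2.57], [-1.31, 4.45], [0, 2.66], [-2.55, 2.55]. Speed limits (rad/s): [2.57, 2.57, 3.14, 3.14, 3.14, 3.14].

### API

Orientations are given as a rotation vector (axis times angle).
In Python, from workcell import readout, read_camera, camera_params, bot gives the robot as it stands.
- The arm moves only by the tool apply_moves, never from a script. Its argument "plan" is a list that holds one entry, the list of rows, each a list of 7 numbers: the shift along the tool's x, y, z each as a share of 1000 mm, from -1 to 1, then the turn, a rotation vector about the tool's x, y, z each as a share of pi rad, from -1 to 1, then the gripper command: -1 is fully open, 1 is shut, values between are in proportion. A call has exactly 8 rows; each row is the pose to reach, as a shift and turn from the pose commanded when the call began, along the tool's axes at that moment, turning the shorter way round; what a row does not reach only later rows make up. A row lasts 1/12 s, in which the tool goes at most 41.7 mm and 7.16 degrees, less where a joint would pass 70% of its speed; a pose out of reach is approached as far as the arm can. A call with a number of a shift or a turn outside -1 to 1 is refused whole. A call with a gripper value outside its range is refused whole. The fingers move at their own pace and stop on an object; "force" is the grip in N (left out, the last holds). Time passes only in rows, so rows that repeat a pose let the fingers close, or fill a call up. It gives the time, the measured TCP pose, the force and the opening at its end, in the units of the state.
- readout.read_state(): the state, without advancing time (a new reading comes with each control period).
- read_camera(name): name is "side" or "top" or "wrist"; returns the picture (384x512x3 uint8, red, green, blue); there is no depth.
- camera_params(name): a dict with "fovy" (degrees; the focal length in pixels is half the picture's height over the tangent of half this angle, whatever the lens; pixels are square), "cx", "cy" (the principal point, pixels), "rvec" (rotation vector, rad) and "tvec" (3), from world to camera coordinates, as OpenCV has them; the wrist camera has in their place "hand_eye" (4x4, takes a point from camera to tool coordinates, whose origin is the TCP and whose axes are the flange's). Camera axes: x right, y down, z forward; pixel columns grow to the right and rows downward; lengths in m; the calibration is good to about 2 mm. A picture is of the moment at which its call begins: read the wrist's pose just before it. camera_params takes no time and is no camera call.
- bot.finish_job(): hands the job in, once; it reports no verdict.
The state is a dict: "time": time; "q": joint angles; "joint_vel": joint speeds; "joint_torque": joint torques, N m; "tool_pos": TCP position; "tcp_rot": TCP orientation; "wrist_force": force on the tool from outside, world axes, zero at the start; "torque": the same for the moment, N m; "width": opening from 0.0 (shut) to 1.0 (fully open).
Only numpy, scipy, OpenCV 4.12 (cv2) and the standard library are available. Lean on these libraries where they do the work, as an engineer would, in place of code of your own. Each camera call takes 0.05 s, during which the arm holds its last target.

### The job

Take the spiral reel on its carrier off the wash rail, lifting its eye over the rail's upturned end, stand it upright in the low drip tray and let go. Then take it again by the same grip block with the fingers a quarter turn round, so that they clear the side panel of the drying rack, and thread it over that rail's end stop so that it hangs freely on the rail behind the stop. Set it down and hang it gently, and leave the other things on the shelf where they are.

Things in the scene. Friction and masses are not known exactly. Their poses are not given: they have to be found in the camera images.
- carrier: Steel spiral reel with its carrier, one rigid piece, about 0.22 kg, 175 mm tall; same after half a turn. Origin: centre of the reel's flat underside, z up. From the bottom: reel 70 mm diameter to z 50 mm; thin stem; closed rectangular eye, z 75 to 135; black grip block on top, z 135 to 175. Starts hanging on the wash rail near the upright, its x along the rail within 0.1 rad.
- carrier_grip (a point): Good point to grip: on the axis of the square grip block (30 x 30 x 40 mm), 161 mm above the carrier's origin, 26 mm above the eye frame and 14 mm below the block's top. Axes as the carrier.
- carrier_eye (a point): Middle of the underside of the eye's top bar, which rests on the rail: 127 mm above the carrier's origin, on its axis; axes as the carrier. The eye frame is 16 mm thick along x and 38 mm wide along y; its opening is 30 mm wide along y and 44 mm high (z 83 to 127 mm); the rail passes through it along x.
- wash_rack: Fixed rack the carrier starts on (has a black rubber bumper, no panel). Origin: on the shelf below the front face of its wooden upright. A square steel rail, 12 x 12 mm, runs 120 mm from that face along -x at y = 0, top 180 mm up. Upright 30 mm wide, 235 high (x 0 to 20); foot 120 x 120 x 12 mm about the origin. Bumper: x -20 to 0, y -15 to 15, z 190 to 235 mm.
- wash_tip (a point): Free end of the wash rail at rail-top height (x -120, y 0, z 180 mm in the rack's frame). The end stop (x -120 to -112) rises 12 mm over the rail, to 192 mm. The carrier starts with its axis 42 to 50 mm in front of the upright's face: no room for a finger between bumper and grip block, so grip it across the rail.
- dry_rack: Fixed rack to hang the carrier on (has an upright metal side panel, no bumper). Origin, axes, foot, rail and end stop as the wash rack; upright 190 mm high, x 0 to 20. Panel parallel to the rail: y 27 to 31, x -110 to 20, z 150 to 235 mm. No room for a finger between panel and grip block, so hold the block along the rail; the reel passes under the panel.
- dry_tip (a point): Free end of the drying rail at rail-top height (x -120, y 0, z 180 mm in the rack's frame); its end stop (x -120 to -112) rises 12 mm over the rail. The carrier's origin is 53 mm up when it hangs.
- tray: Fixed low square steel drip tray, 150 x 150 mm outside, rim 20 mm high, walls and floor 5 mm thick. Origin: centre of its underside, so the inner floor is 5 mm up.
- can1: Loose matte black canister, 64 mm diameter, 105 mm tall, between and behind the rails; leave alone. Origin: centre of the underside.
- can2: Second such canister, off to one side; leave alone.
- can3: Third such canister, off to one side; leave alone.
- green_lid: Loose translucent green lid, 88 mm diameter, 30 mm high, near the robot; leave alone. Origin: centre of the underside.
- bottle: Loose glass bottle with screw cap, 68 mm diameter, 180 mm tall, off to one side; leave alone. Origin: centre of the underside.
- beaker: Loose clear beaker, 72 mm diameter, 85 mm tall, near the robot; leave alone. Origin: centre of the underside.
- flap_corner (a point): Inner near corner of the closed white hinged flap (knob on its near edge) of the light box (200 x 260 x 55 mm), far right on the shelf; leave alone.

How it is judged:
On the way:
1. the carrier is off the wash rail, stands upright on the drip tray's floor, let go and still (x of carrier in the frame of tray between -0.045 and 0.045 m and y of carrier in the frame of tray between -0.045 and 0.045 m and z of carrier in the frame of tray between 0.002 and 0.01 m and angle between carrier's own z axis and vertical below 0.1 rad and contact force between the fingers and carrier below 0.1 N and linear speed of carrier below 0.03 m/s), for 0.2 s.
At the end, for the whole second after the job is handed in: The carrier hangs still on the drying rail, let go: the rail passes through its eye, the underside of the eye's top bar rests on the rail (within 6 mm of the rail's top height), between the stop and the upright and within 13 mm of the rail's middle line sideways, tilted less than 0.15 rad (x of carrier_eye in the frame of dry_rack between -0.106 and -0.02 m and y of carrier_eye in the frame of dry_rack between -0.013 and 0.013 m and z of carrier_eye in the frame of dry_rack between 0.175 and 0.186 m and angle between carrier's own z axis and vertical below 0.15 rad and linear speed of carrier below 0.03 m/s and contact force between carrier and dry_rack above 0.5 N and contact force between the fingers and carrier below 0.1 N); the robot touches nothing.
It fails at once if a bystander is shoved more than 30 mm from its place, or the light box's flap is lifted as much (distance of any of can1, can2, can3, green_lid, bottle, beaker, flap_corner from where it was at the start of the episode above 0.03 m).
It fails at once if the carrier is dropped or banged onto the tray or the drying rack (over 40 N) (contact force between carrier and tray above 40 N or contact force between carrier and dry_rack above 40 N).
It also fails if it takes over 61 s, if anything falls off the work surface, if the arm or the gripper's body presses on something with over 40 N, if the wrist force passes 120 N, or if a joint passes its speed limit or range.

## Working session

There is one attempt and no reset: what is moved stays moved. The work goes in short steps, Python scripts to look and compute and a tool call to move; the robot and the scene stay as the last step left them, time stands still between calls to the robot, and variables do not carry over. Pictures are saved under pics/ and viewed, and the job is handed in when it is done.

Besides the shell and the picture viewer there is one more tool, called after ">>>" in YAML: its name, and indented under it one key for each argument. apply_moves: Moves the arm, as the interface text tells. Shift numbers are shares of 1000 mm and turn numbers shares of pi rad, none past 1 either way. Its arguments: {"type":"object","properties":{"plan":{"type":"array","items":{"type":"array","items":{"type":"array","items":{"type":"number","minimum":-1,"maximum":1}}}},"force":{"type":"number"}},"required":["plan"]}

```bash
mkdir -p pics; ls; python3 - <<'E'
from workcell import readout, read_camera, camera_params, bot
import cv2
print(readout.read_state())
for n in ["side","top","wrist"]:
    im=read_camera(n); cv2.imwrite(f"pics/{n}0.png",im[:,:,::-1]); print(n,camera_params(n))
E
```

```text
pics
{'time': 0.0, 'q': array([-1.24793216e+00,  2.64762608e-01,  1.60537691e+00,  3.09435504e-05,
        1.27372573e+00, -3.68848430e-02]), 'joint_vel': array([ 0.00018144, -0.00136212,  0.00079434, -0.00050355, -0.00035697,
       -0.00091973]), 'joint_torque': array([-1.06390864e-03, -5.15116060e+01, -3.67313290e+01, -1.39276563e-04,
        1.29262236e-02, -7.54609943e-06]), 'tool_pos': array([ 0.2374087 , -0.63108008,  0.22995411]), 'tcp_rot': array([-3.08869193e+00, -5.61632872e-01,  4.62387331e-04]), 'wrist_force': array([ 0.74189466, -0.19635182, -0.46004069]), 'torque': array([-0.02391942, -0.01159071,  0.06875865]), 'width': 1.0000993178988962}
side {'fovy': 53.01665776455738, 'cx': 259.6580973935505, 'cy': 190.13321529100375, 'rvec': array([ 0.4142535 , -2.70522549,  1.28123694]), 'tvec': array([0.48940638, 0.20672306, 1.07256314])}
top {'fovy': 53.419594039190414, 'cx': 253.56036142826233, 'cy': 194.12240017351755, 'rvec': array([ 2.18456003, -2.14416164,  0.13496339]), 'tvec': array([-0.02340791,  0.49953583,  1.17398161])}
wrist {'fovy': 64.00912874793883, 'cx': 251.85906305855482, 'cy': 189.71106519254158, 'hand_eye': array([[ 6.48920509e-04, -9.47965394e-01, -3.18372722e-01,
         8.30048740e-02],
       [ 9.99999785e-01,  5.83872777e-04,  2.99740447e-04,
        -1.09470400e-03],
       [-9.82544051e-05, -3.18372848e-01,  9.47965569e-01,
        -1.43022836e-01],
       [ 0.00000000e+00,  0.00000000e+00,  0.00000000e+00,
         1.00000000e+00]])}
```

View pics/side0.png

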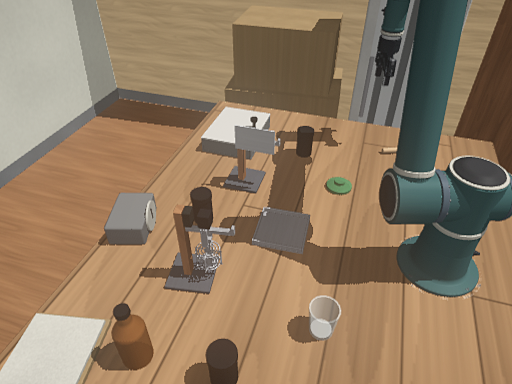

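View pics/top0.png

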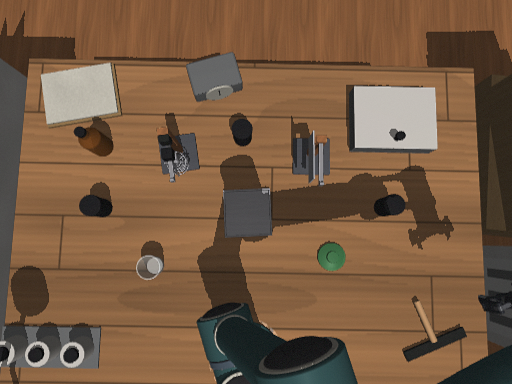

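View pics/wrist0.png

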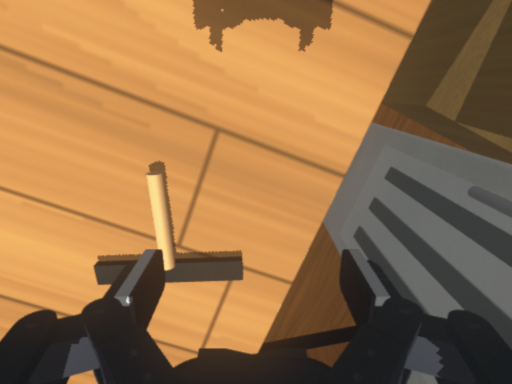

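The wash rack with the carrier is at about top (178,150), the tray at (247,213), the dry rack at (312,155), and can1 at (242,130). Next I'll zoom in.

```bash
cat > h.py <<'E'
import numpy as np, cv2
from scipy.spatial.transform import Rotation as R
from workcell import readout, read_camera, camera_params, bot
def cam(name,st=None):
    p=camera_params(name); f=192/np.tan(np.radians(p['fovy'])/2)
    K=np.array([[f,0,p['cx']],[0,f,p['cy']],[0,0,1.]])
    if name=='wrist':
        st=st or readout.read_state()
        T=np.eye(4);T[:3,:3]=R.from_rotvec(st['tcp_rot']).as_matrix();T[:3,3]=st['tool_pos']
        W=np.linalg.inv(T@p['hand_eye'])
        return K,W[:3,:3],W[:3,3]
    return K,R.from_rotvec(p['rvec']).as_matrix(),np.array(p['tvec'])
def plane(c,uv,z):
    K,Rm,t=c; uv=np.atleast_2d(uv).astype(float)
    d=np.c_[uv,np.ones(len(uv))]@np.linalg.inv(K).T@Rm; o=-Rm.T@t
    return o+d*((z-o[2])/d[:,2])[:,None]
def proj(c,P):
    K,Rm,t=c; q=(np.atleast_2d(P)@Rm.T+t)@K.T; return q[:,:2]/q[:,2:]
def tri(c1,u1,c2,u2):
    P1=c1[0]@np.c_[c1[1],c1[2]];P2=c2[0]@np.c_[c2[1],c2[2]]
    X=cv2.triangulatePoints(P1,P2,np.array(u1,float).reshape(2,1),np.array(u2,float).reshape(2,1)); return (X[:3]/X[3]).ravel()
def shot(name,fn,box=None,s=1):
    im=read_camera(name)[:,:,::-1].copy(); cv2.imwrite('pics/raw_'+fn,im)
    if box: im=im[box[1]:box[3],box[0]:box[2]]
    cv2.imwrite('pics/'+fn,cv2.resize(im,None,fx=s,fy=s,interpolation=cv2.INTER_CUBIC)); 
E
python3 - <<'E'
import cv2
a=cv2.imread('pics/top0.png');
def z(im,b,s,n): cv2.imwrite('pics/'+n,cv2.resize(im[b[1]:b[3],b[0]:b[2]],None,fx=s,fy=s,interpolation=cv2.INTER_CUBIC))
z(a,(145,105,345,245),4,'top0z.png')
b=cv2.imread('pics/side0.png'); z(b,(155,110,315,300),3,'side0z.png')
E
```

```text
(no output)
```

View pics/top0z.png

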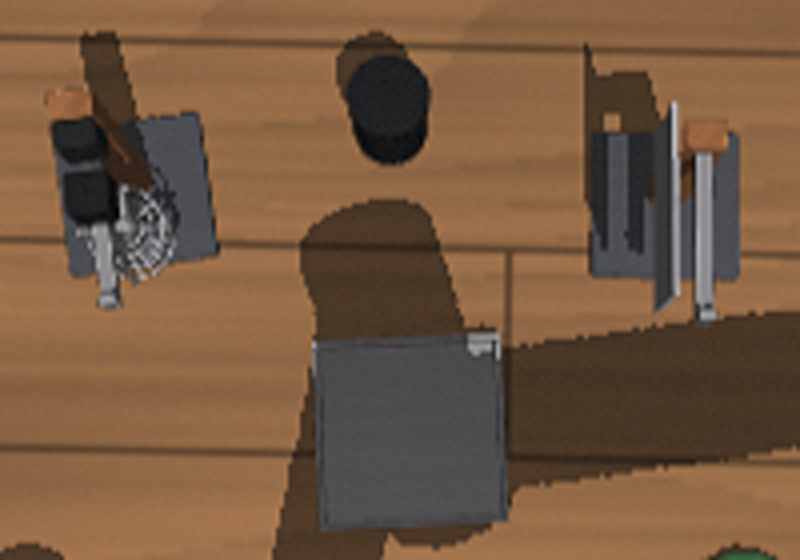

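View pics/side0z.png

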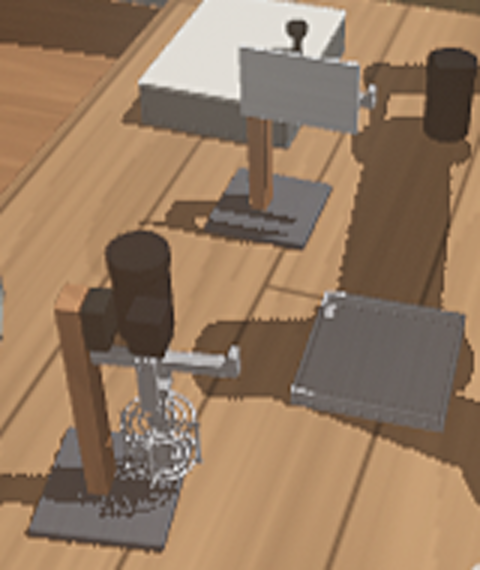

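```bash
python3 - <<'E'
from h import *
np.set_printoptions(precision=4,suppress=True)
c=cam('top')
P=lambda l,z: plane(c,np.array(l)/4.+[145-.375,105-.375],z)
print('wash foot');w=P([(200,112),(218,253),(75,277),(57,125)],.012);print(w, np.linalg.norm(w[0]-w[1]),np.linalg.norm(w[1]-w[2]))
print('wash stop top, end edge', P([(100,306),(121,303)],.192))
print('wash upright top front? ',P([(45,95),(90,90)],.235))
print('bumper',P([(52,125),(96,118),(104,150),(60,160)],.235))
print('rail top near', P([(92,225),(112,222)],.18))
print('dry foot');w=P([(740,132),(738,279),(591,274)],.012);print(w, np.linalg.norm(w[0]-w[1]),np.linalg.norm(w[1]-w[2]))
print('dry stop', P([(696,318),(716,320)],.192))
print('dry rail', P([(695,153),(712,153),(695,300),(714,300)],.18))
print('panel top', P([(672,102),(678,102),(658,312),(665,305),(678,293)],.235))
t=P([(313,341),(499,332),(508,521),(321,530)],.02);print('tray',t,t.mean(0))
print('block', P([(64,172),(110,168),(114,210),(70,222)],.228))
E
```

```text
wash foot
[[0.6999 0.1814 0.012 ]
 [0.5837 0.1627 0.012 ]
 [0.5619 0.2767 0.012 ]
 [0.6867 0.297  0.012 ]] 0.11768874069115351 0.11609660524741884
wash stop top, end edge [[0.5121 0.2167 0.192 ]
 [0.5144 0.2025 0.192 ]]
wash upright top front?  [[0.6467 0.2501 0.235 ]
 [0.6507 0.2204 0.235 ]]
bumper [[0.6264 0.2445 0.235 ]
 [0.6317 0.2156 0.235 ]
 [0.6101 0.2094 0.235 ]
 [0.6027 0.2381 0.235 ]]
rail top near [[0.5706 0.2274 0.18  ]
 [0.573  0.2136 0.18  ]]
dry foot
[[ 0.6922 -0.2589  0.012 ]
 [ 0.5707 -0.2566  0.012 ]
 [ 0.5725 -0.138   0.012 ]] 0.12152534120859192 0.11862462027721278
dry stop [[ 0.5117 -0.1906  0.192 ]
 [ 0.5106 -0.2043  0.192 ]]
dry rail [[ 0.6303 -0.1922  0.18  ]
 [ 0.6306 -0.2042  0.18  ]
 [ 0.5261 -0.1921  0.18  ]
 [ 0.5263 -0.2053  0.18  ]]
panel top [[ 0.6505 -0.1672  0.235 ]
 [ 0.6506 -0.1712  0.235 ]
 [ 0.5088 -0.158   0.235 ]
 [ 0.5136 -0.1626  0.235 ]
 [ 0.5217 -0.1711  0.235 ]]
tray [[ 0.5127  0.0837  0.02  ]
 [ 0.5228 -0.0641  0.02  ]
 [ 0.3732 -0.0732  0.02  ]
 [ 0.3636  0.0733  0.02  ]] [0.4431 0.0049 0.02  ]
block [[0.5964 0.2368 0.228 ]
 [0.5997 0.2064 0.228 ]
 [0.5713 0.2025 0.228 ]
 [0.5626 0.2313 0.228 ]]
```

```bash
cat >> h.py <<'E'
def go(x,y,z,yaw):
    st=readout.read_state(); Rm=R.from_rotvec(st['tcp_rot'])
    tgt=R.from_matrix(np.array([[np.cos(yaw),np.sin(yaw),0],[np.sin(yaw),-np.cos(yaw),0],[0,0,-1.]]))
    d=Rm.inv().apply(np.array([x,y,z])-st['tool_pos']); r=(Rm.inv()*tgt).as_rotvec()/np.pi
    print('t',round(st['time'],2),'shift',np.round(d,4),'turn',np.round(r,4), 'q',np.round(st['q'],2),'w',round(st['width'],3),'F',np.round(st['wrist_force'],1))
E
python3 -c "
from h import *
go(.35,-.3,.4,.16);go(.583,.220,.38,.16)"
```

```text
t 0.15 shift [ 0.222  -0.2707 -0.1693] turn [-0.0006  0.      0.0636] q [-1.25  0.26  1.61  0.    1.27 -0.04] w 0.998 F [ 0.5  0.4 -0.4]
t 0.15 shift [ 0.6231 -0.6754 -0.1485] turn [-0.0006  0.      0.0636] q [-1.25  0.26  1.61  0.    1.27 -0.04] w 0.998 F [ 0.5  0.4 -0.4]
```

>>> apply_moves:
  plan:
    - [[0.03,-0.03,-0.15,0,0,0,-1],[0.222,-0.27,-0.17,-0.0006,0,0.0636,-1],[0.222,-0.27,-0.17,-0.0006,0,0.0636,-1],[0.222,-0.27,-0.17,-0.0006,0,0.0636,-1],[0.222,-0.27,-0.17,-0.0006,0,0.0636,-1],[0.222,-0.27,-0.17,-0.0006,0,0.0636,-1],[0.623,-0.675,-0.17,-0.0006,0,0.0636,-1],[0.623,-0.675,-0.17,-0.0006,0,0.0636,-1]]

```text
time: 0.82
tool_pos: [0.3372, -0.3592, 0.3537]
tcp_rot: [3.128, 0.249, 0.003]
wrist_force: [1.0, -1.2, 0.1]
width: 1.004
```

```bash
python3 -c "
from h import *
go(.583,.220,.38,.16)"
```

```text
t 0.82 shift [ 0.3344 -0.5329 -0.0278] turn [ 0.0012 -0.0004 -0.0003] q [-0.87 -0.14  1.81 -0.    1.47  0.54] w 1.004 F [ 1.  -1.2  0.1]
```

>>> apply_moves:
  plan:
    - [[0.32,-0.51,-0.02,0,0,0,-1],[0.32,-0.51,-0.02,0,0,0,-1],[0.32,-0.51,-0.02,0,0,0,-1],[0.32,-0.51,-0.02,0,0,0,-1],[0.32,-0.51,-0.02,0,0,0,-1],[0.32,-0.51,-0.02,0,0,0,-1],[0.32,-0.51,-0.02,0,0,0,-1],[0.32,-0.51,-0.02,0,0,0,-1]]

```text
time: 1.48
tool_pos: [0.4668, -0.0517, 0.3631]
tcp_rot: [3.129, 0.251, 0.001]
wrist_force: [0.9, -1.5, -0.8]
width: 1.002
```

>>> apply_moves:
  plan:
    - [[0.14,-0.22,-0.01,0,0,0,-1],[0.14,-0.22,-0.01,0,0,0,-1],[0.14,-0.22,-0.01,0,0,0,-1],[0.14,-0.22,-0.01,0,0,0,-1],[0.14,-0.22,-0.01,0,0,0,-1],[0.14,-0.22,-0.01,0,0,0,-1],[0.14,-0.22,-0.01,0,0,0,-1],[0.14,-0.22,-0.01,0,0,0,-1]]

```text
time: 2.15
tool_pos: [0.5703, 0.1886, 0.3714]
tcp_rot: [3.13, 0.257, -0.002]
wrist_force: [0.2, -0.6, 0.6]
width: 0.999
```

```bash
python3 -c "
from h import *
go(.583,.220,.38,.16)
c=cam('wrist')
print(proj(c,[[.583,.22,.228],[.513,.2096,.192]]))
shot('wrist','w1.png',None,1.5);print(readout.read_state()['tool_pos'])
"
```

```text
t 2.15 shift [ 0.0176 -0.0288 -0.0087] turn [0.0004 0.0005 0.0013] q [ 0.28  0.07  1.57 -0.    1.5   1.69] w 0.999 F [ 0.2 -0.6  0.6]
[[222.57322956 158.54320561]
 [226.2196068  212.51481439]]
[0.56978658 0.1866985  0.37162478]
```

View pics/w1.png

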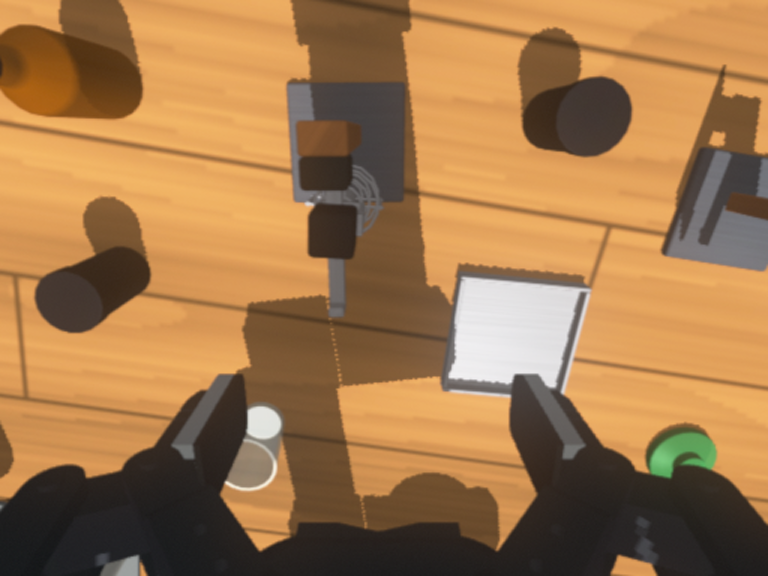

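```bash
python3 -c "
from h import *
im=cv2.imread('pics/raw_w1.png')
z=im[120:220,185:255];cv2.imwrite('pics/w1z.png',cv2.resize(np.clip(z*2.0,0,255).astype('uint8'),None,fx=6,fy=6,interpolation=cv2.INTER_CUBIC))
"
```

```text
(no output)
```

View pics/w1z.png

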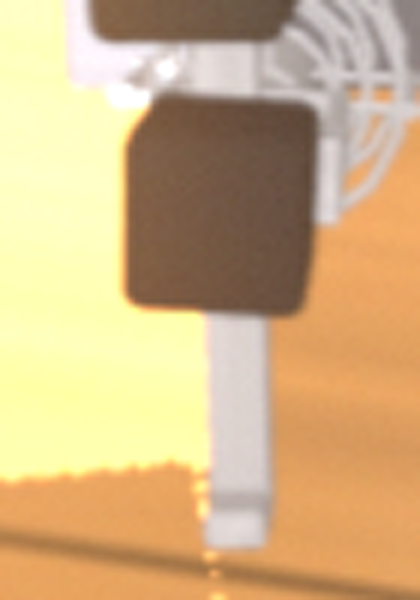

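```bash
python3 -c "
from h import *
np.set_printoptions(precision=4,suppress=True)
st=readout.read_state();c=cam('wrist',st)
P=lambda l,z: plane(c,np.array(l)/6.+[185-.42,120-.42],z)
print(P([(127,308),(303,315),(127,145)],.228)); print('stop end top',P([(207,548),(268,548)],.192)); print('rail',P([(210,330),(268,330)],.18))
go(.583,.22,.245,.16)"
```

```text
[[0.5678 0.2323 0.228 ]
 [0.5712 0.2042 0.228 ]
 [0.5939 0.2353 0.228 ]]
stop end top [[0.513  0.2158 0.192 ]
 [0.5149 0.2044 0.192 ]]
rail [[0.552  0.2215 0.18  ]
 [0.5538 0.2107 0.18  ]]
t 2.2 shift [ 0.0187 -0.031   0.1265] turn [0.0008 0.0006 0.0008] q [ 0.28  0.07  1.58 -0.    1.5   1.68] w 1.004 F [ 0.9 -0.4 -0.4]
```

>>> apply_moves:
  plan:
    - [[0.0195,-0.031,0.04,0.0008,0.0006,0.006,-1],[0.0195,-0.031,0.08,0.0008,0.0006,0.006,-1],[0.0195,-0.031,0.11,0.0008,0.0006,0.006,-1],[0.0195,-0.031,0.126,0.0008,0.0006,0.006,-1],[0.0195,-0.031,0.126,0.0008,0.0006,0.006,-1],[0.0195,-0.031,0.126,0.0008,0.0006,0.006,-1],[0.0195,-0.031,0.126,0.0008,0.0006,0.006,-1],[0.0195,-0.031,0.126,0.0008,0.0006,0.006,-1]]

```text
time: 2.87
tool_pos: [0.5859, 0.2188, 0.25]
tcp_rot: [-3.132, -0.22, -0.011]
wrist_force: [0.7, -0.5, 0.7]
width: 1.0
```

```bash
python3 -c "
from h import *
go(.584,.2203,.195,.14)"
```

```text
t 2.87 shift [-0.002  -0.0016  0.055 ] turn [-0.0004 -0.0023  0.0001] q [0.32 0.16 1.7  0.   1.28 1.75] w 1.0 F [ 0.7 -0.5  0.7]
```

>>> apply_moves:
  plan:
    - [[-0.001,-0.001,0.025,0,-0.001,0,-1],[-0.002,-0.001,0.045,0,-0.002,0,-1],[-0.002,-0.001,0.055,0,-0.002,0,-1],[-0.002,-0.001,0.055,0,-0.002,0,-1],[-0.002,-0.001,0.055,0,-0.002,0,-1],[-0.002,-0.001,0.055,0,-0.002,0,-1],[-0.002,-0.001,0.055,0,-0.002,0,-1],[-0.002,-0.001,0.055,0,-0.002,0,-1]]

```text
time: 3.53
tool_pos: [0.5833, 0.2202, 0.1933]
tcp_rot: [-3.133, -0.222, 0.002]
wrist_force: [0.1, -0.0, 0.4]
width: 1.001
```

```bash
python3 -c "
from h import *
go(.584,.2203,.195,.14)
shot('wrist','w2.png',None,1.5)
go(.584,.2203,.195,.14)"
```

```text
t 3.53 shift [ 0.0007  0.     -0.0017] turn [-0.0004  0.0005  0.0004] q [0.32 0.19 1.76 0.   1.19 1.75] w 1.001 F [ 0.1 -0.   0.4]
t 3.58 shift [ 0.001  0.    -0.002] turn [-0.0003  0.0007  0.0004] q [0.32 0.19 1.76 0.   1.19 1.75] w 0.999 F [-0.6  0.4 -0. ]
```

View pics/w2.png

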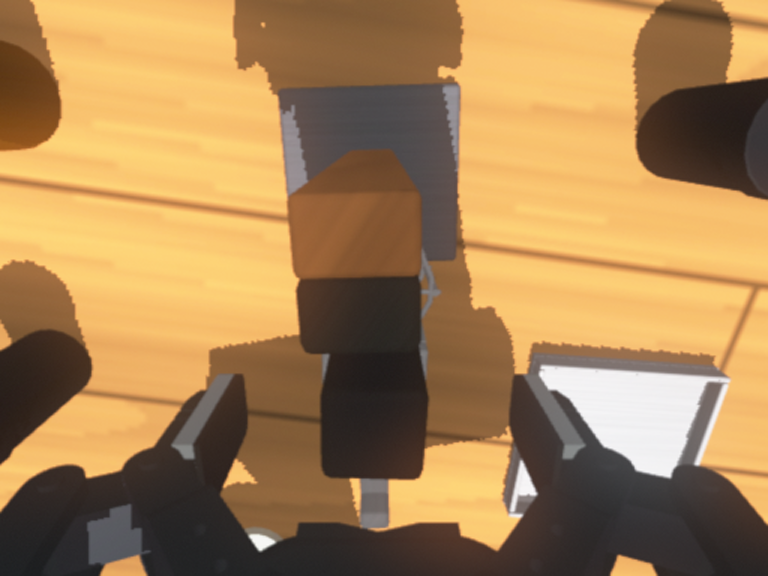

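The block is centred between the open pads. Its top spans x 322–425 and the pads are at about 243 and 513. I'll close now.

>>> apply_moves:
  plan:
    - [[0.001,0,-0.002,0,0,0,0.3],[0.001,0,-0.002,0,0,0,1],[0.001,0,-0.002,0,0,0,1],[0.001,0,-0.002,0,0,0,1],[0.001,0,-0.002,0,0,0,1],[0.001,0,-0.002,0,0,0,1],[0.001,0,-0.002,0,0,0,1],[0.001,0,-0.002,0,0,0,1]]
  force: 45

```text
time: 4.25
tool_pos: [0.5833, 0.2203, 0.1938]
tcp_rot: [-3.133, -0.222, 0.006]
wrist_force: [0.5, 0.9, 1.2]
width: 0.348
```

```bash
python3 -c "
from h import *
go(.584,.2203,.217,.14)"
```

```text
t 4.25 shift [ 0.0006  0.0001 -0.0232] turn [-0.0004  0.0012  0.0004] q [0.32 0.2  1.76 0.   1.19 1.75] w 0.348 F [0.5 0.9 1.2]
```

>>> apply_moves:
  plan:
    - [[0,0,-0.005,0,0,0,1],[0,0,-0.012,0,0,0,1],[0,0,-0.018,0,0,0,1],[0,0,-0.021,0,0,0,1],[0,0,-0.021,0,0,0,1],[0,0,-0.021,0,0,0,1],[0,0,-0.021,0,0,0,1],[0,0,-0.021,0,0,0,1]]

```text
time: 4.92
tool_pos: [0.5831, 0.2199, 0.2142]
tcp_rot: [-3.134, -0.221, 0.008]
wrist_force: [0.0, -0.6, -3.5]
width: 0.349
```

```bash
python3 -c "
from h import *
go(.584,.2203,.215,.14)
shot('side','s1.png',(155,160,275,300),5)
u=np.array([np.cos(.155),np.sin(.155)]); st=readout.read_state()['tool_pos']
p=st[:2]-.115*u; go(p[0],p[1],.215,.14)"
```

```text
t 4.92 shift [ 0.001  -0.0003 -0.0008] turn [-0.0001  0.0016  0.0004] q [0.32 0.18 1.74 0.   1.23 1.75] w 0.349 F [ 0.  -0.6 -3.5]
t 4.97 shift [-0.115   0.0016 -0.0003] turn [-0.0001  0.0016  0.0004] q [0.32 0.18 1.74 0.   1.23 1.75] w 0.345 F [ 0.2  0.5 -2.7]
```

View pics/s1.png

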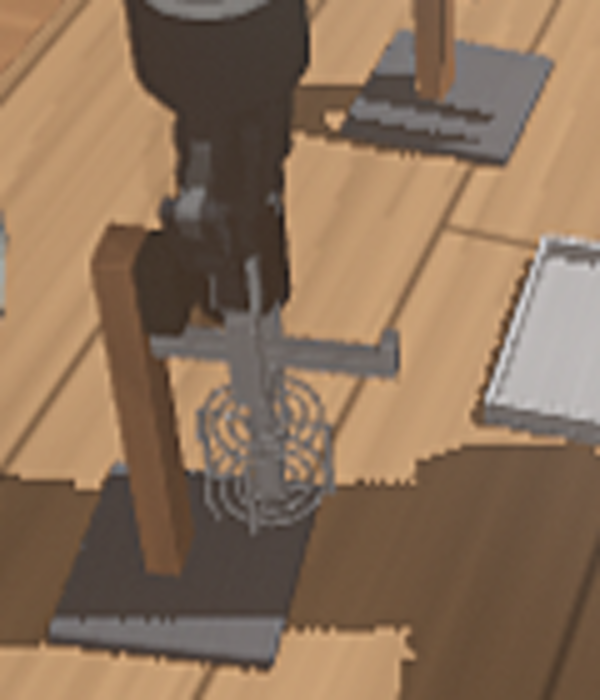

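The carrier is held with its weight on the wrist (about −3 N) and the eye is raised. I'll slide it out along the rail.

>>> apply_moves:
  plan:
    - [[-0.015,0,0,0,0.0008,0,1],[-0.035,0.0005,0,0,0.0015,0,1],[-0.055,0.0008,0,0,0.0015,0,1],[-0.075,0.001,0,0,0.0015,0,1],[-0.095,0.0013,0,0,0.0015,0,1],[-0.115,0.0016,0,0,0.0015,0,1],[-0.115,0.0016,0,0,0.0015,0,1],[-0.115,0.0016,0,0,0.0015,0,1]]

```text
time: 5.63
tool_pos: [0.469, 0.2022, 0.215]
tcp_rot: [-3.133, -0.222, -0.001]
wrist_force: [1.4, 0.5, -3.2]
width: 0.347
```

```bash
python3 -c "
from h import *
go(.44,.1,.22,0)
go(.443,.005,.22,0)
shot('side','s2.png',(155,160,315,300),4)"
```

```text
t 5.63 shift [-0.0431  0.0971 -0.0051] turn [-0.0002 -0.0002  0.0451] q [ 0.36 -0.04  1.97  0.    1.21  1.79] w 0.347 F [ 1.4  0.5 -3.2]
t 5.63 shift [-0.0535  0.1915 -0.0051] turn [-0.0002 -0.0002  0.0451] q [ 0.36 -0.04  1.97  0.    1.21  1.79] w 0.347 F [ 1.4  0.5 -3.2]
```

View pics/s2.png

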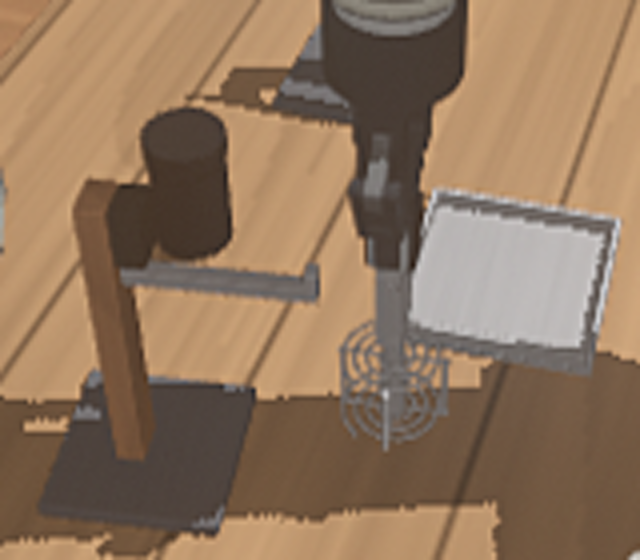

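>>> apply_moves:
  plan:
    - [[-0.025,0.02,0,0,0,0.01,1],[-0.043,0.055,0,0,0,0.02,1],[-0.047,0.09,0,0,0,0.03,1],[-0.05,0.125,0,0,0,0.04,1],[-0.053,0.16,0.01,0,0,0.045,1],[-0.0535,0.185,0.02,0,0,0.045,1],[-0.0535,0.1915,0.025,0,0,0.045,1],[-0.0535,0.1915,0.025,0,0,0.045,1]]

```text
time: 6.35
tool_pos: [0.4438, 0.0034, 0.1888]
tcp_rot: [-3.141, 0.006, 0.002]
wrist_force: [-0.4, 0.6, -3.7]
width: 0.346
```

```bash
python3 -c "
from h import *
go(.443,.005,.160,0)
shot('side','s3.png',(215,150,335,270),5)
shot('top','t3.png',(145,105,345,245),4)"
```

```text
t 6.35 shift [-0.0008 -0.0016  0.0288] turn [-0.0002  0.0005 -0.0013] q [-0.05 -0.15  2.12  0.    1.17  1.53] w 0.346 F [-0.4  0.6 -3.7]
```

View pics/s3.png

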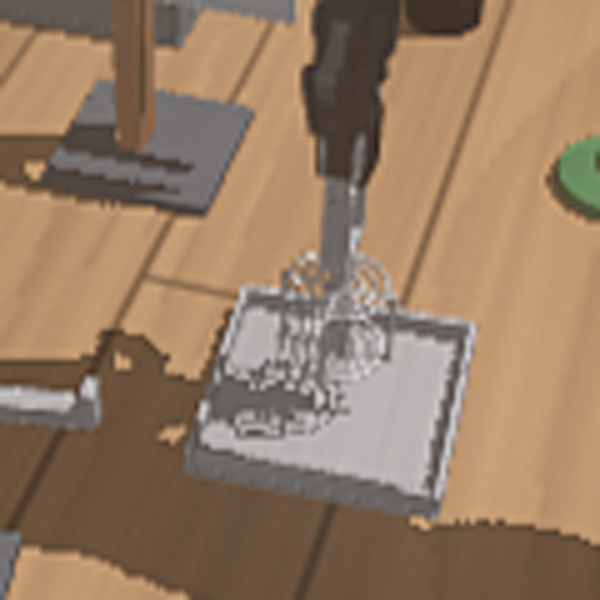

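View pics/t3.png

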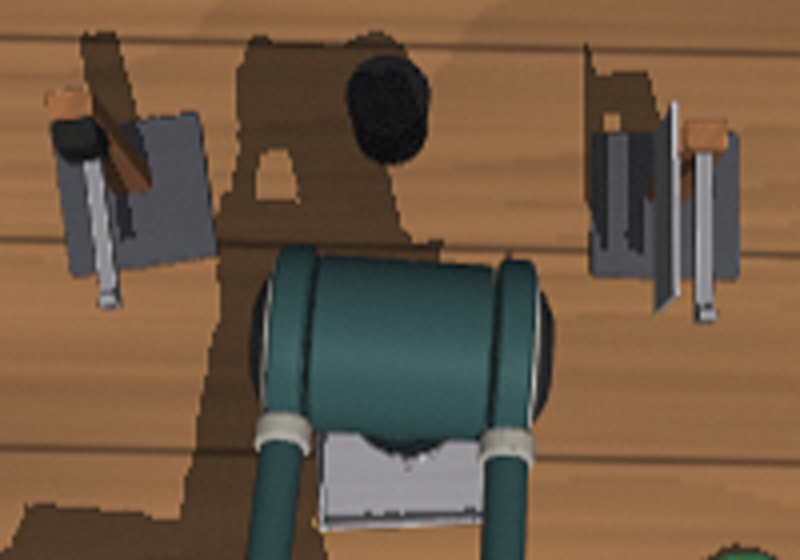

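>>> apply_moves:
  plan:
    - [[-0.001,-0.0015,0.01,0,0,0,1],[-0.001,-0.0015,0.02,0,0,0,1],[-0.001,-0.0015,0.029,0,0,0,1],[-0.001,-0.0015,0.034,0,0,0,1],[-0.001,-0.0015,0.037,0,0,0,1],[-0.001,-0.0015,0.038,0,0,0,1],[-0.001,-0.0015,0.039,0,0,0,1],[-0.001,-0.0015,0.039,0,0,0,1]]

```text
time: 7.12
tool_pos: [0.4429, 0.0068, 0.151]
tcp_rot: [-3.141, 0.0, -0.001]
wrist_force: [0.4, -0.1, -2.6]
width: 0.346
```

>>> apply_moves:
  plan:
    - [[0,0,0.0005,0,0,0,1],[0,0,0.001,0,0,0,1],[0,0,0.0015,0,0,0,1],[0,0,0.002,0,0,0,1],[0,0,0.0025,0,0,0,1],[0,0,0.003,0,0,0,1],[0,0,0.003,0,0,0,1],[0,0,0.003,0,0,0,1]]

```text
time: 7.78
tool_pos: [0.4427, 0.0067, 0.1479]
tcp_rot: [-3.141, 0.0, -0.0]
wrist_force: [0.6, 0.2, -3.6]
width: 0.344
```

>>> apply_moves:
  plan:
    - [[0,0,0.0003,0,0,0,1],[0,0,0.0006,0,0,0,1],[0,0,0.0009,0,0,0,1],[0,0,0.0012,0,0,0,1],[0,0,0.0015,0,0,0,1],[0,0,0.0015,0,0,0,1],[0,0,0.0015,0,0,0,1],[0,0,0.0015,0,0,0,1]]

```text
time: 8.45
tool_pos: [0.4428, 0.0067, 0.1465]
tcp_rot: [-3.141, 0.0, -0.001]
wrist_force: [-0.4, 0.4, -3.4]
width: 0.344
```

>>> apply_moves:
  plan:
    - [[0,0,0.0003,0,0,0,1],[0,0,0.0006,0,0,0,1],[0,0,0.0009,0,0,0,1],[0,0,0.0012,0,0,0,1],[0,0,0.0012,0,0,0,1],[0,0,0.0012,0,0,0,1],[0,0,0.0012,0,0,0,1],[0,0,0.0012,0,0,0,1]]

```text
time: 9.12
tool_pos: [0.4432, 0.0067, 0.146]
tcp_rot: [-3.141, 0.0, -0.002]
wrist_force: [-0.7, 0.2, 5.4]
width: 0.347
```

The reel touches the tray floor, with the wrist force going from −3.4 to +5.4 N. I'll back off slightly and release.

>>> apply_moves:
  plan:
    - [[0,0,-0.0005,0,0,0,1],[0,0,-0.0005,0,0,0,0.2],[0,0,-0.0005,0,0,0,0.1],[0,0,-0.0005,0,0,0,-0.2],[0,0,-0.0005,0,0,0,-0.6],[0,0,-0.0005,0,0,0,-1],[0,0,-0.0005,0,0,0,-1],[0,0,-0.0005,0,0,0,-1]]

```text
time: 9.78
tool_pos: [0.4427, 0.0067, 0.1457]
tcp_rot: [-3.141, 0.0, -0.001]
wrist_force: [0.5, -0.0, 0.7]
width: 1.001
```

```bash
python3 -c "
from h import *
shot('wrist','w4.png',None,1.5)
shot('side','s4.png',(215,150,335,270),5)
go(.443,.0067,.26,1.5708)"
```

```text
t 9.88 shift [ 3.000e-04 -1.000e-04 -1.143e-01] turn [-1.000e-04 -3.000e-04 -5.001e-01] q [-0.04 -0.11  2.17  0.    1.08  1.53] w 0.999 F [-0.4 -0.5  0.1]
```

View pics/w4.png

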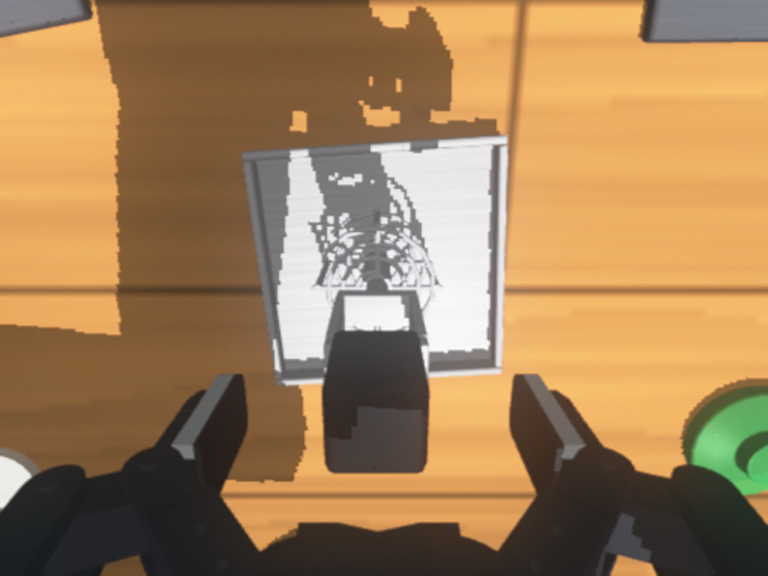

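View pics/s4.png

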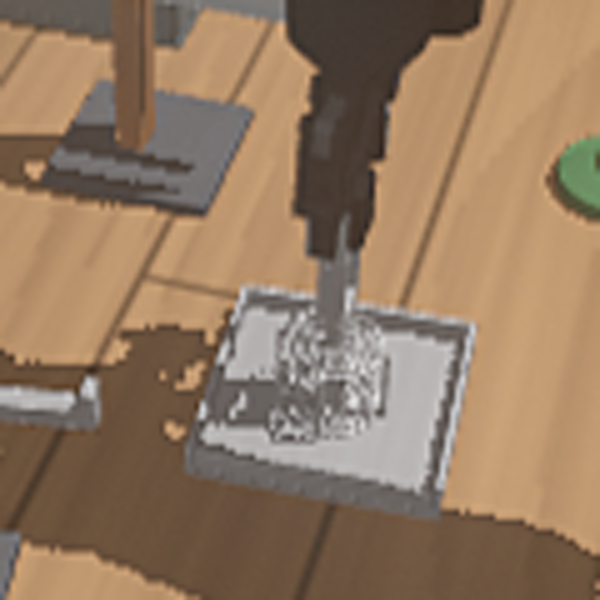

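The carrier stands upright inside the tray, released (block top at wrist y≈335–470, x 325–428). I'll raise and turn a quarter.

>>> apply_moves:
  plan:
    - [[0,0,-0.02,0,0,0,-1],[0,0,-0.055,0,0,0,-1],[0,0,-0.09,0,0,-0.03,-1],[0,0,-0.114,0,0,-0.5,-1],[0,0,-0.114,0,0,-0.5,-1],[0,0,-0.114,0,0,-0.5,-1],[0,0,-0.114,0,0,-0.5,-1],[0,0,-0.114,0,0,-0.5,-1]]

```text
time: 10.55
tool_pos: [0.4428, 0.0066, 0.2601]
tcp_rot: [-2.937, -1.114, -0.002]
wrist_force: [-0.3, -0.6, -0.1]
width: 1.0
```

```bash
python3 -c "
from h import *
go(.443,.0067,.26,1.5708)"
```

```text
t 10.55 shift [0.0002 0.0001 0.0001] turn [ 0.0003 -0.0004 -0.2692] q [-0.04 -0.21  2.03  0.    1.31  0.8 ] w 1.0 F [-0.3 -0.6 -0.1]
```

>>> apply_moves:
  plan:
    - [[0,0,0,0,0,-0.267,-1],[0,0,0,0,0,-0.267,-1],[0,0,0,0,0,-0.267,-1],[0,0,0,0,0,-0.267,-1],[0,0,0,0,0,-0.267,-1],[0,0,0,0,0,-0.267,-1],[0,0,0,0,0,-0.267,-1],[0,0,0,0,0,-0.267,-1]]

```text
time: 11.22
tool_pos: [0.4426, 0.0067, 0.2597]
tcp_rot: [-2.233, -2.209, -0.001]
wrist_force: [-0.1, 0.1, 0.8]
width: 1.001
```

```bash
python3 -c "
from h import *
go(.443,.0067,.26,1.5708)
shot('wrist','w5.png',None,1.5)
print(proj(cam('wrist'),[[.443,.0067,.180]])*1.5)
"
```

```text
t 11.22 shift [ 0.0001  0.0004 -0.0003] turn [ 0.0001 -0.0003 -0.0035] q [-0.04 -0.21  2.04  0.    1.31 -0.03] w 1.001 F [-0.1  0.1  0.8]
[[377.11733363 300.15552173]]
```

View pics/w5.png

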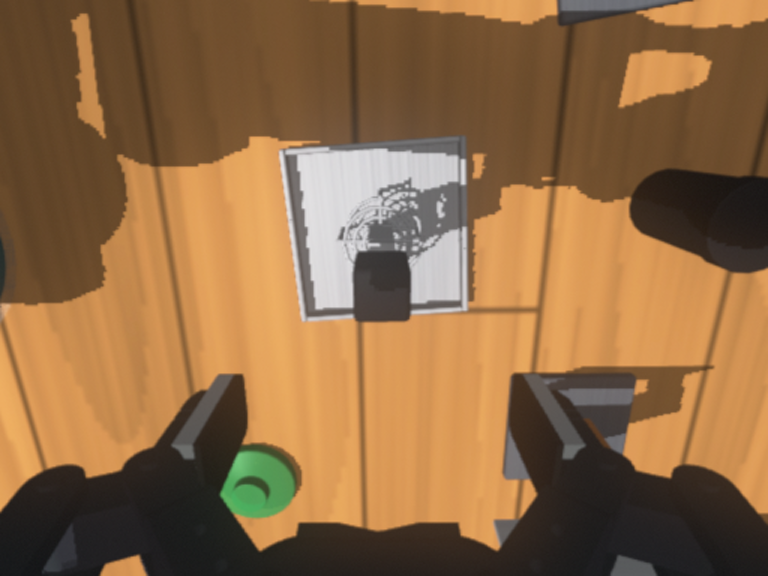

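```bash
python3 -c "
from h import *
np.set_printoptions(precision=4,suppress=True)
im=cv2.imread('pics/raw_w5.png')
z=im[155:225,220:290];cv2.imwrite('pics/w5z.png',cv2.resize(np.clip(z*2.5,0,255).astype('uint8'),None,fx=8,fy=8,interpolation=cv2.INTER_CUBIC))
print(plane(cam('wrist'),np.array([(354.5,321),(410,321)])/1.5,.18))
print(readout.read_state()['tool_pos'])
"
```

```text
[[ 0.431  -0.0048  0.18  ]
 [ 0.4601 -0.0052  0.18  ]]
[0.4427 0.0066 0.2597]
```

View pics/w5z.png

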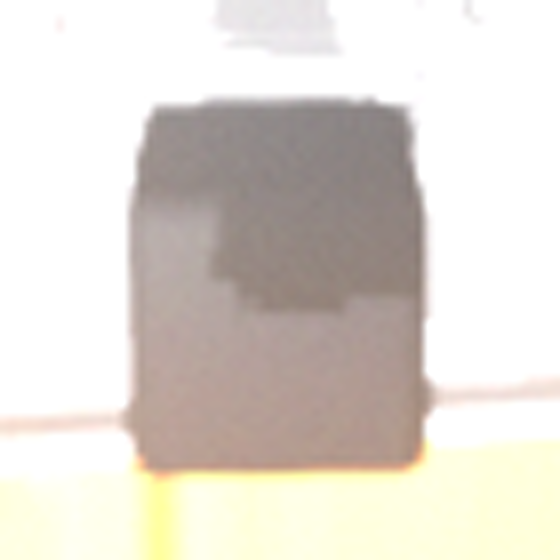

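```bash
python3 -c "
from h import *
go(.445,.0067,.150,1.5708)
"
```

```text
t 11.27 shift [0.     0.0023 0.1097] turn [ 0.0001 -0.0002 -0.0047] q [-0.04 -0.21  2.04  0.    1.31 -0.03] w 0.996 F [-0.1 -0.3  0.4]
```

>>> apply_moves:
  plan:
    - [[0,0.0023,0.03,0,0,-0.004,-1],[0,0.0023,0.06,0,0,-0.004,-1],[0,0.0023,0.085,0,0,-0.004,-1],[0,0.0023,0.1,0,0,-0.004,-1],[0,0.0023,0.109,0,0,-0.004,-1],[0,0.0023,0.1097,0,0,-0.004,-1],[0,0.0023,0.1097,0,0,-0.004,-1],[0,0.0023,0.1097,0,0,-0.004,-1]]

```text
time: 11.93
tool_pos: [0.4461, 0.0066, 0.1514]
tcp_rot: [2.222, 2.219, 0.004]
wrist_force: [0.6, 0.3, 0.3]
width: 0.999
```

```bash
python3 -c "
from h import *
go(.445,.0067,.150,1.5708)
shot('wrist','w6.png',None,1.5)
"
```

```text
t 11.93 shift [ 0.0001 -0.0012  0.0014] turn [ 0.0008 -0.0002 -0.0004] q [-0.04 -0.11  2.16  0.    1.09 -0.04] w 0.999 F [0.6 0.3 0.3]
```

View pics/w6.png

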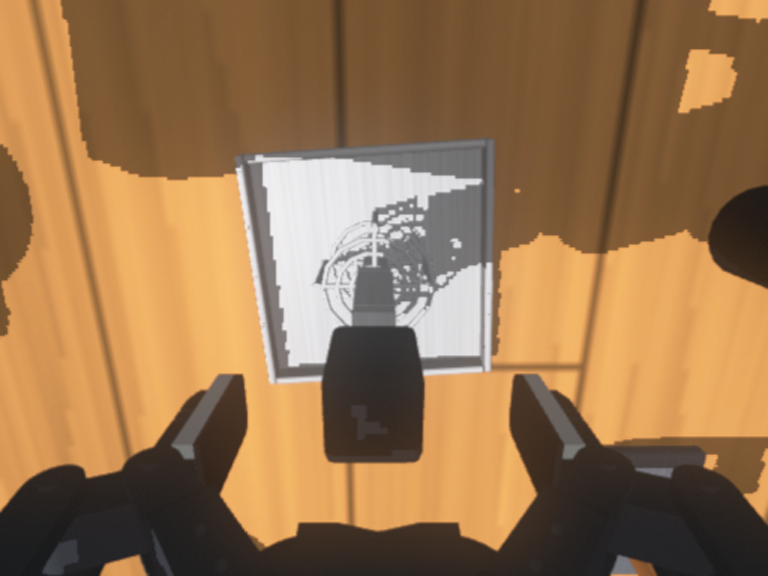

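>>> apply_moves:
  plan:
    - [[0,-0.0012,0.0014,0,0,0,0],[0,-0.0012,0.0014,0,0,0,0.2],[0,-0.0012,0.0014,0,0,0,1],[0,-0.0012,0.0014,0,0,0,1],[0,-0.0012,0.0014,0,0,0,1],[0,-0.0012,0.0014,0,0,0,1],[0,-0.0012,0.0014,0,0,0,1],[0,-0.0012,0.0014,0,0,0,1]]
  force: 45

```text
time: 12.65
tool_pos: [0.4444, 0.0067, 0.1491]
tcp_rot: [2.222, 2.221, 0.002]
wrist_force: [1.5, 0.6, 1.9]
width: 0.346
```

```bash
python3 -c "
from h import *
go(.445,.0067,.225,1.5708)
go(.445,-.198,.225,1.5658)
"
```

```text
t 12.65 shift [ 0.0001  0.0008 -0.0759] turn [ 0.0005 -0.0002 -0.0001] q [-0.04 -0.11  2.17  0.    1.09 -0.04] w 0.346 F [1.5 0.6 1.9]
t 12.65 shift [-0.2046  0.0009 -0.0761] turn [ 0.0005 -0.0002  0.0015] q [-0.04 -0.11  2.17  0.    1.09 -0.04] w 0.346 F [1.5 0.6 1.9]
```

>>> apply_moves:
  plan:
    - [[0,0.0005,-0.012,0,0,0,1],[0,0.0005,-0.035,0,0,0,1],[-0.005,0.0005,-0.058,0,0,0,1],[-0.03,0.0005,-0.069,0,0,0.001,1],[-0.065,0.0005,-0.069,0,0,0.001,1],[-0.1,0.0005,-0.069,0,0,0.001,1],[-0.135,0.0005,-0.069,0,0,0.001,1],[-0.17,0.0005,-0.069,0,0,0.001,1]]

```text
time: 13.32
tool_pos: [0.4431, -0.1644, 0.2166]
tcp_rot: [-2.223, -2.217, -0.0]
wrist_force: [1.1, 0.0, -3.9]
width: 0.345
```

>>> apply_moves:
  plan:
    - [[-0.022,0,0,0,0,0,1],[-0.034,0,0,0,0,0,1],[-0.034,0,0,0,0,0,1],[-0.034,0,0,0,0,0,1],[-0.034,0,0,0,0,0,1],[-0.034,0,0,0,0,0,1],[-0.034,0,0,0,0,0,1],[-0.034,0,0,0,0,0,1]]

```text
time: 13.98
tool_pos: [0.4442, -0.1964, 0.2175]
tcp_rot: [-2.223, -2.219, -0.002]
wrist_force: [-0.7, 0.1, -2.6]
width: 0.343
```

```bash
python3 -c "
from h import *
go(.445,-.198,.218,1.5658)
shot('wrist','w7.png',None,1.5)
shot('side','s7.png',(215,100,335,220),5)
shot('top','t7.png',(255,105,395,245),5)
"
```

```text
t 13.98 shift [-0.0016  0.0008 -0.0005] turn [ 0.0002 -0.0003  0.0009] q [-0.47 -0.09  2.01  0.    1.22 -0.47] w 0.343 F [-0.7  0.1 -2.6]
```

View pics/w7.png

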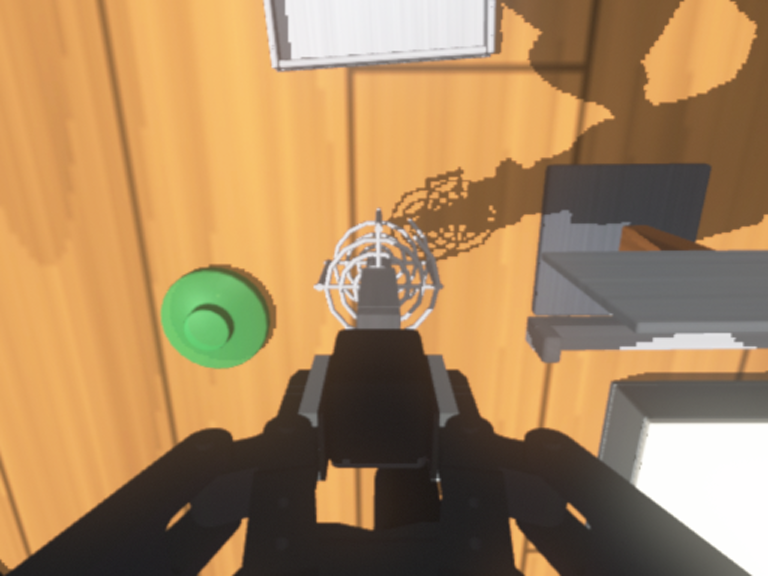

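View pics/s7.png

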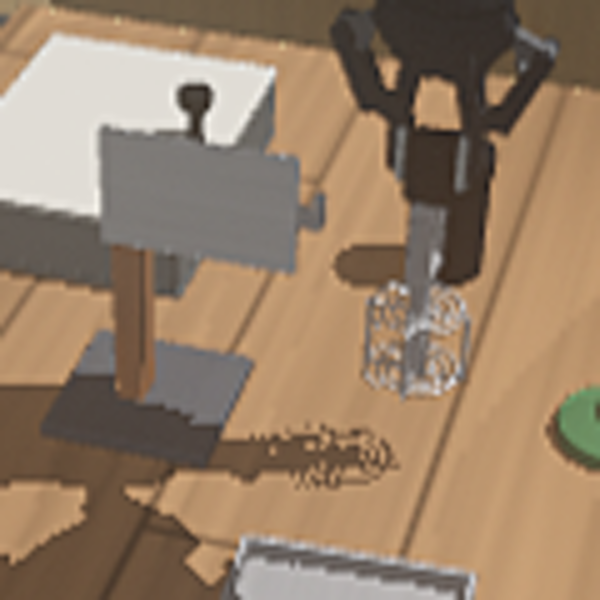

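View pics/t7.png

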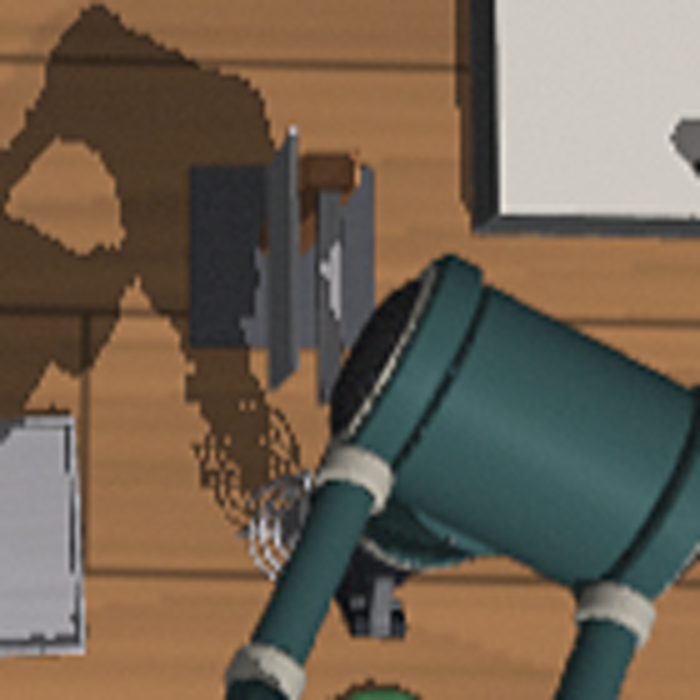

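```bash
python3 -c "
from h import *
im=cv2.imread('pics/raw_w7.png')
z=im[200:250,345:415];cv2.imwrite('pics/w7z.png',cv2.resize(z,None,fx=10,fy=10,interpolation=cv2.INTER_CUBIC))
z=im[210:320,210:300];cv2.imwrite('pics/w7y.png',cv2.resize(np.clip(z*2.5,0,255).astype('uint8'),None,fx=5,fy=5,interpolation=cv2.INTER_CUBIC))
"
```

```text
(no output)
```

View pics/w7z.png

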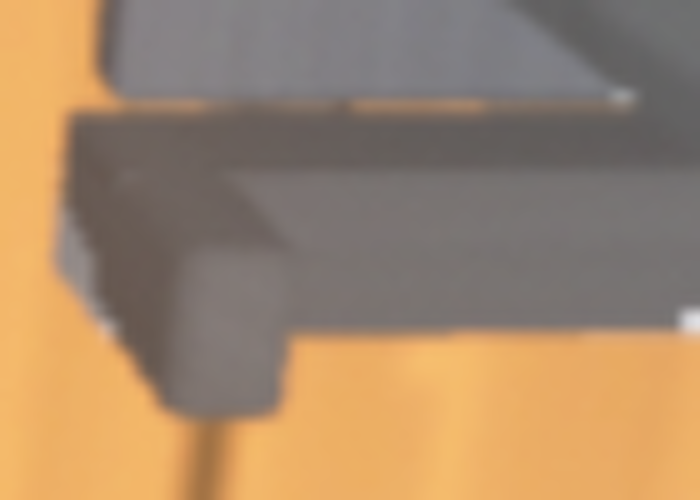

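View pics/w7y.png

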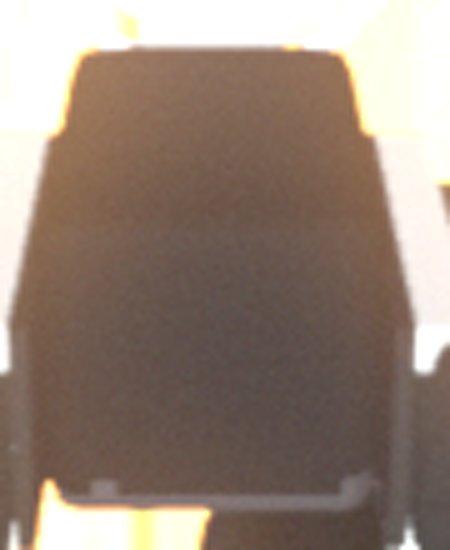

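```bash
python3 -c "
from h import *
np.set_printoptions(precision=4,suppress=True)
c=cam('wrist')
print('stop',plane(c,np.array([(185,248),(283,248),(172,412),(276,414)])/10.+[344.55,199.55],.192))
print('block near edge (y-15)',plane(c,np.array([(60,502),(375,497)])/5.+[209.6,209.6],.248))
print('block far top edge (y+15)',plane(c,np.array([(30,225),(395,225)])/5.+[209.6,209.6],.248))
print('rail',plane(c,np.array([(500,170),(500,333)])/10.+[344.55,199.55],.18))
go(.444,-.198,.218,1.5658)
"
```

```text
stop [[ 0.5119 -0.1923  0.192 ]
 [ 0.5178 -0.1924  0.192 ]
 [ 0.5123 -0.2034  0.192 ]
 [ 0.5187 -0.2035  0.192 ]]
block near edge (y-15) [[ 0.4313 -0.2079  0.248 ]
 [ 0.4594 -0.2074  0.248 ]]
block far top edge (y+15) [[ 0.4298 -0.1799  0.248 ]
 [ 0.4602 -0.1799  0.248 ]]
rail [[ 0.5362 -0.1925  0.18  ]
 [ 0.5379 -0.2041  0.18  ]]
t 14.13 shift [-0.0011 -0.0002 -0.0004] turn [ 0.0002 -0.0002  0.0007] q [-0.47 -0.09  2.01  0.    1.22 -0.47] w 0.343 F [ 0.5 -0.4 -3.2]
```

>>> apply_moves:
  plan:
    - [[-0.003,0,0,0,0,0,1],[-0.003,0.015,0,0,0,0,1],[-0.003,0.03,0,0,0,0,1],[-0.003,0.045,0,0,0,0,1],[-0.003,0.055,0,0,0,0,1],[-0.003,0.055,0,0,0,0,1],[-0.003,0.055,0,0,0,0,1],[-0.003,0.055,0,0,0,0,1]]

```text
time: 14.8
tool_pos: [0.4983, -0.2005, 0.2172]
tcp_rot: [-2.224, -2.217, -0.0]
wrist_force: [-0.1, -1.1, -2.2]
width: 0.342
```

```bash
python3 -c "
from h import *
go(.566,-.200,.218,1.5658)
shot('wrist','w8.png',None,1.5)
shot('side','s8.png',(215,100,335,220),5)
"
```

```text
t 14.8 shift [ 0.0007  0.0677 -0.0009] turn [-0.0003 -0.0003  0.0005] q [-0.43  0.01  1.91  0.    1.22 -0.43] w 0.342 F [-0.1 -1.1 -2.2]
```

View pics/w8.png

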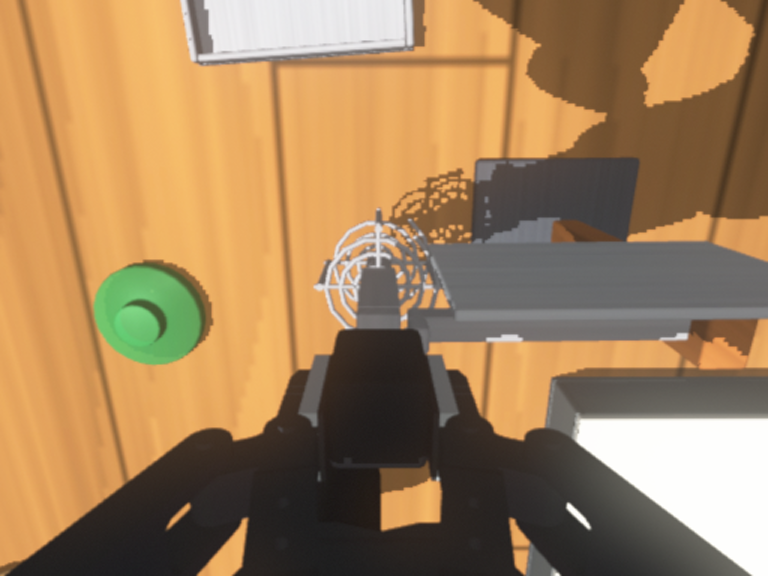

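View pics/s8.png

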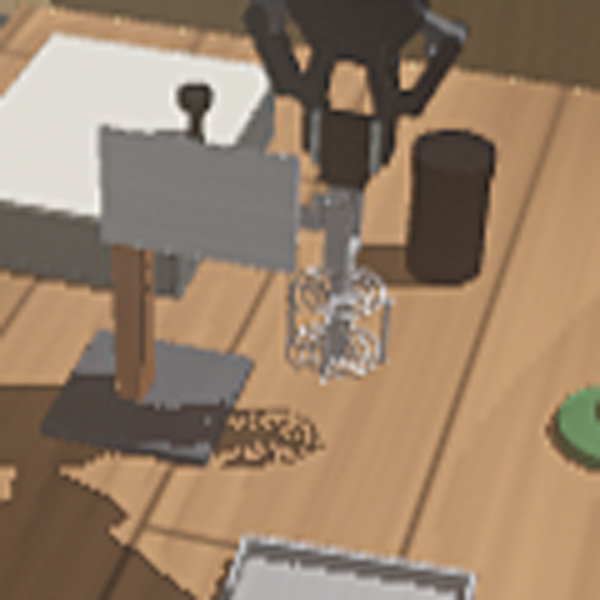

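The stop is about to enter the eye, and the eye edges look symmetric about it. I'll continue gently and watch the force.

>>> apply_moves:
  plan:
    - [[0,0.006,-0.0005,0,0,0,1],[0,0.014,-0.0005,0,0,0,1],[0,0.022,-0.0005,0,0,0,1],[0,0.028,-0.0005,0,0,0,1],[0,0.03,-0.0005,0,0,0,1],[0,0.03,-0.0005,0,0,0,1],[0,0.03,-0.0005,0,0,0,1],[0,0.03,-0.0005,0,0,0,1]]

```text
time: 15.57
tool_pos: [0.5289, -0.2006, 0.2178]
tcp_rot: [-2.225, -2.217, -0.001]
wrist_force: [-0.7, 0.4, -3.3]
width: 0.345
```

>>> apply_moves:
  plan:
    - [[0,0.008,0,0,0,0,1],[0,0.016,0,0,0,0,1],[0,0.024,0,0,0,0,1],[0,0.032,0,0,0,0,1],[0,0.037,0,0,0,0,1],[0,0.038,0,0,0,0,1],[0,0.038,0,0,0,0,1],[0,0.038,0,0,0,0,1]]

```text
time: 16.23
tool_pos: [0.567, -0.2007, 0.2178]
tcp_rot: [-2.225, -2.217, -0.001]
wrist_force: [0.4, 0.6, -3.7]
width: 0.343
```

```bash
python3 -c "
from h import *
go(.566,-.200,.1985,1.5658)
shot('wrist','w9.png',None,1.5)
shot('side','s9.png',(215,100,335,220),5)
"
```

```text
t 16.23 shift [ 0.0007 -0.001   0.0193] turn [-0.0001 -0.0003  0.0005] q [-0.38  0.14  1.78  0.    1.22 -0.38] w 0.343 F [ 0.4  0.6 -3.7]
```

View pics/w9.png

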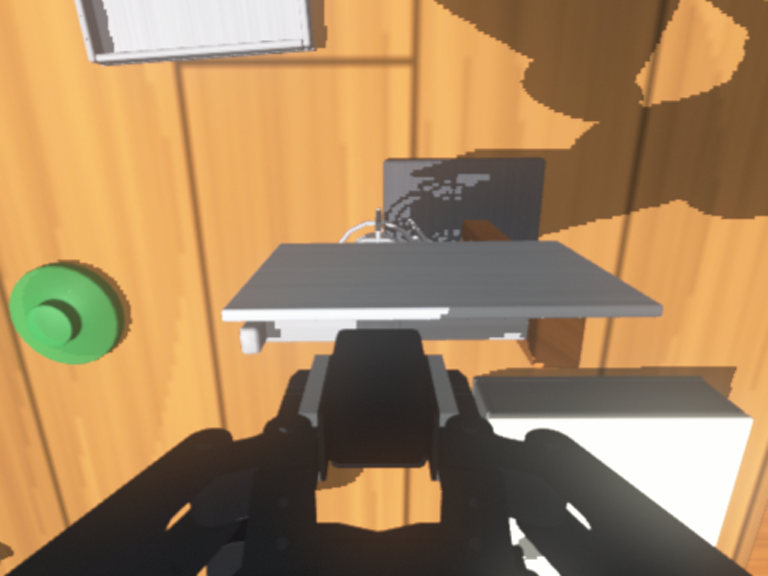

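View pics/s9.png

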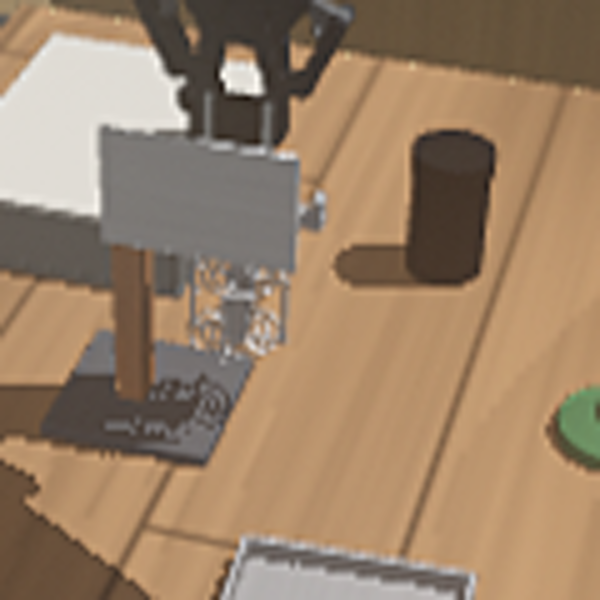

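The eye is threaded, with the stop now on the left at wrist (252,337) and no contact force. I'll lower gently.

>>> apply_moves:
  plan:
    - [[0,-0.001,0.004,0,0,0,1],[0,-0.001,0.008,0,0,0,1],[0,-0.001,0.012,0,0,0,1],[0,-0.001,0.015,0,0,0,1],[0,-0.001,0.017,0,0,0,1],[0,-0.001,0.018,0,0,0,1],[0,-0.001,0.0185,0,0,0,1],[0,-0.001,0.0185,0,0,0,1]]

```text
time: 17.0
tool_pos: [0.5661, -0.2008, 0.1994]
tcp_rot: [-2.225, -2.217, -0.001]
wrist_force: [-0.5, 0.2, -2.6]
width: 0.345
```

>>> apply_moves:
  plan:
    - [[0,0,0.0003,0,0,0,1],[0,0,0.0006,0,0,0,1],[0,0,0.0009,0,0,0,1],[0,0,0.0012,0,0,0,1],[0,0,0.0015,0,0,0,1],[0,0,0.0015,0,0,0,1],[0,0,0.0015,0,0,0,1],[0,0,0.0015,0,0,0,1]]

```text
time: 17.67
tool_pos: [0.5661, -0.2008, 0.1981]
tcp_rot: [-2.225, -2.217, -0.001]
wrist_force: [-1.3, -0.6, -2.4]
width: 0.342
```

>>> apply_moves:
  plan:
    - [[0,0,0.0003,0,0,0,1],[0,0,0.0006,0,0,0,1],[0,0,0.0009,0,0,0,1],[0,0,0.0012,0,0,0,1],[0,0,0.0012,0,0,0,1],[0,0,0.0012,0,0,0,1],[0,0,0.0012,0,0,0,1],[0,0,0.0012,0,0,0,1]]

```text
time: 18.33
tool_pos: [0.5661, -0.2008, 0.1971]
tcp_rot: [-2.225, -2.217, -0.001]
wrist_force: [-0.8, 0.0, -0.7]
width: 0.345
```

>>> apply_moves:
  plan:
    - [[0,0,0.0002,0,0,0,1],[0,0,0.0004,0,0,0,1],[0,0,0.0004,0,0,0,1],[0,0,0.0004,0,0,0,1],[0,0,0.0004,0,0,0,1],[0,0,0.0004,0,0,0,1],[0,0,0.0004,0,0,0,1],[0,0,0.0004,0,0,0,1]]

```text
time: 19.0
tool_pos: [0.5661, -0.2008, 0.197]
tcp_rot: [-2.225, -2.218, -0.001]
wrist_force: [-2.8, 0.9, 5.4]
width: 0.347
```

The eye is seated on the rail (+5.4 N). I'll open partly and check.

>>> apply_moves:
  plan:
    - [[0,0,-0.0004,0,0,0,0.25],[0,0,-0.0004,0,0,0,0.2],[0,0,-0.0004,0,0,0,0.1],[0,0,-0.0004,0,0,0,-0.1],[0,0,-0.0004,0,0,0,-0.3],[0,0,-0.0004,0,0,0,-0.4],[0,0,-0.0004,0,0,0,-0.4],[0,0,-0.0004,0,0,0,-0.4]]

```text
time: 19.67
tool_pos: [0.5661, -0.2008, 0.1968]
tcp_rot: [-2.225, -2.217, -0.001]
wrist_force: [-0.3, 0.0, 0.0]
width: 0.699
```

```bash
python3 -c "
from h import *
go(.566,-.200,.1985,1.5658)
shot('wrist','w10.png',None,1.5)
shot('side','s10.png',(215,100,335,220),5)
"
```

```text
t 19.67 shift [ 0.0008 -0.0001 -0.0017] turn [ 0.0001 -0.0002  0.0005] q [-0.38  0.15  1.81  0.    1.19 -0.38] w 0.699 F [-0.3  0.   0. ]
```

View pics/w10.png

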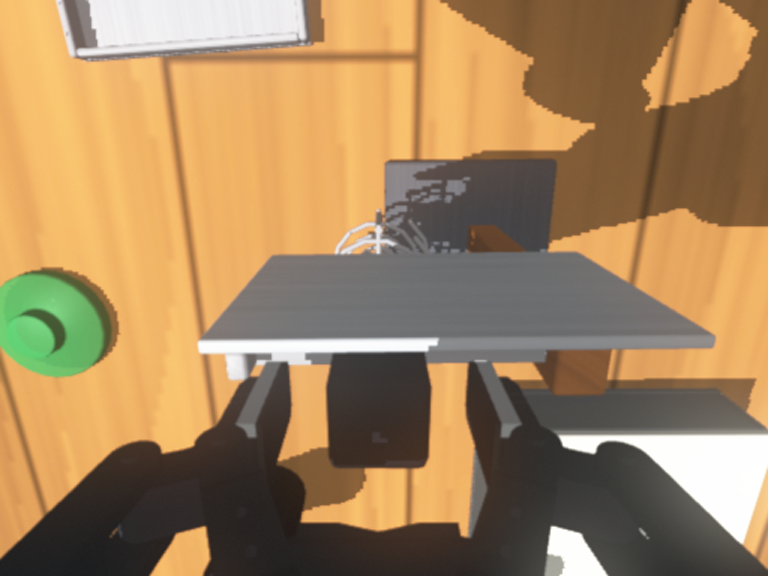

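View pics/s10.png

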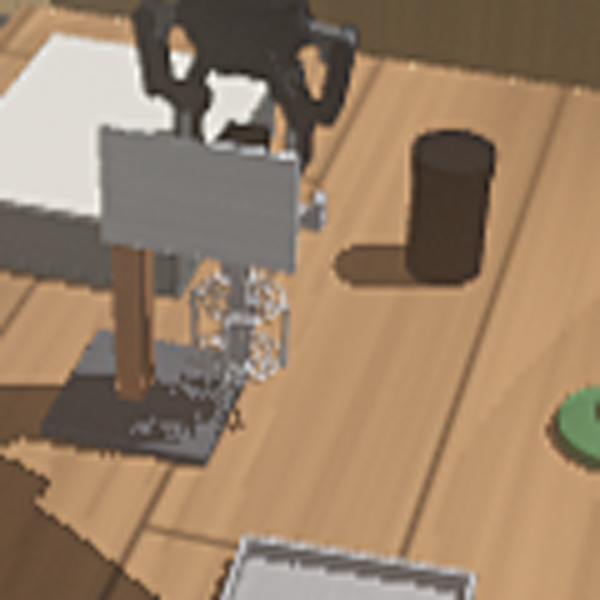

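Both pads are clear of the block (block x 328–430, pads at about 290 and 468). I'll retreat straight up.

>>> apply_moves:
  plan:
    - [[0,0,-0.01,0,0,0,-0.4],[0,0,-0.03,0,0,0,-0.4],[0,0,-0.06,0,0,0,-0.4],[0,0,-0.09,0,0,0,-0.4],[0,0,-0.12,0,0,0,-0.4],[0,0,-0.14,0,0,0,-0.4],[0,0,-0.14,0,0,0,-0.4],[0,0,-0.14,0,0,0,-0.4]]

```text
time: 20.43
tool_pos: [0.567, -0.2012, 0.3397]
tcp_rot: [2.222, 2.215, 0.004]
wrist_force: [-0.4, -0.3, -0.3]
width: 0.702
```

```bash
python3 -c "
from h import *
go(.566,-.200,.1985,1.5658)
print(proj(cam('wrist'),[[.566,-.198,.228]])*1.5)
shot('wrist','w11.png',None,1.5)
shot('side','s11.png',(215,100,335,220),5)
"
```

```text
t 20.43 shift [ 0.0014 -0.0017  0.1412] turn [0.0015 0.0003 0.0005] q [-0.38  0.07  1.63  0.    1.44 -0.38] w 0.702 F [-0.4 -0.3 -0.3]
[[373.95397282 275.43206288]]
```

View pics/w11.png

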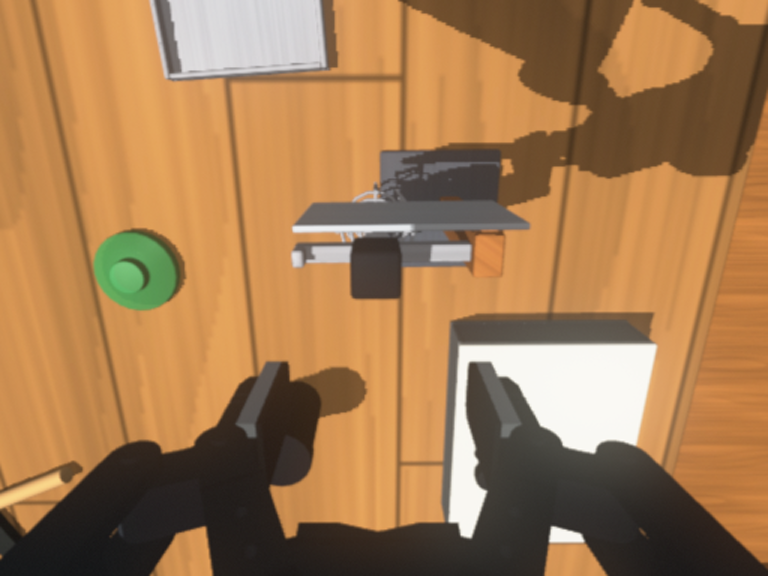

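View pics/s11.png

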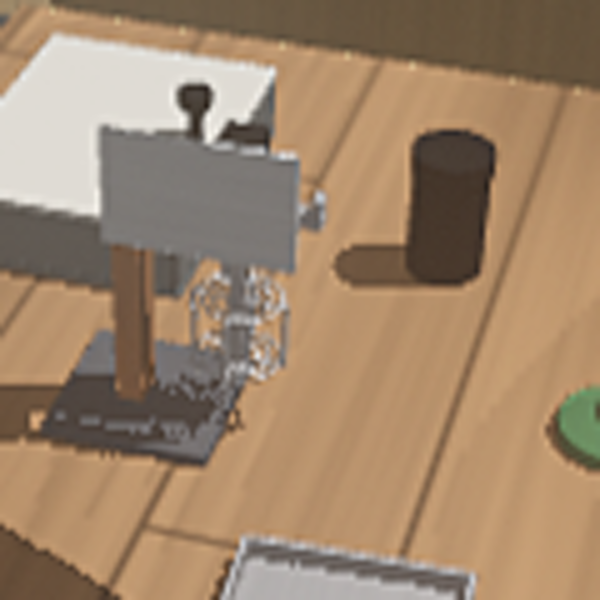

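The carrier hangs plumb on the rail. The block top is at wrist (376,274) against a predicted (374,275), and the arm is clear.

```bash
python3 -c "
from h import *
print(bot.finish_job()); print(readout.read_state()['time'])
"
```

```text
the job is handed in; nothing more can be done
None
the job is handed in; nothing more can be done
```

The carrier is hanging on the drying rail behind the end stop, and I handed the job in at about 20.5 s of the 61 s allowed. No verdict was reported.

- **Off the wash rail:** I gripped the block across the rail, lifted the eye about 21 mm over the stop and slid it clear. No contact showed in the wrist force.
- **In the tray:** I set it down gently (about 9 N by the wrist force) and let go. The pictures showed it standing upright inside the tray.
- **Onto the drying rail:** I took the block again with the fingers a quarter turn round and threaded the eye over the stop. I lowered it until the wrist force changed by about 8 N, then opened and retreated straight up.

**Last checks:** After the retreat the side and wrist pictures showed the carrier upright on the rail, between stop and upright. The grip block was within about 2 pixels of the place I predicted for it. The gripper was clear and the wrist force was near zero. I saw no sign that any other item had been touched, but I did not measure their positions again.

**Disagreement:** The wrist camera put the block about 3 mm to the +y side of where the grip said it should be. I split the difference when threading, well inside the eye's 9 mm clearance each side.

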